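# Tighten the long flower press

### The job

Tighten the long wooden flower press: turn its longer wing knob clockwise until it is fully home at its end stop, and after that turn its shorter wing knob clockwise fully home too. Do not turn the single wing knob of the small square press, and let go when you are done.

Things in the scene. Friction and masses are not known exactly. Their poses are not given: they have to be found in the camera images.
- long_press: The long flower press, fixed: two wooden boards 110 (x) by 320 mm (y), its top 45 mm above the table. Origin at the centre of its underside, y along its length. Its two wing knobs stand on its long centre line 120 mm either side of the middle; which end has the longer one varies. A jar 26 mm tall and 38 mm wide stands between them.
- long_wing_grip (a point): The longer wing knob of the long press: an upright steel bar 70 mm long, 12 mm thick, 34 mm high, over a bolt. This point lies on the vertical turning axis, 32 mm above the press's top board, 14 mm below the bar's top and 20 mm above its lower edge. x runs along the bar, y across its thickness, z up; it turns with the bar. Pinch the bar across its thickness from above.
- short_wing_grip (a point): The shorter wing knob of the long press: an upright steel bar 36 mm long, 12 mm thick, 34 mm high, over a bolt. This point lies on the vertical turning axis, 32 mm above the press's top board, 14 mm below the bar's top and 20 mm above its lower edge. x runs along the bar, y across its thickness, z up; it turns with the bar. Pinch the bar across its thickness from above.
- long_wing (a joint): Angle of the longer wing knob, rad: 0 open (bar across the press), growing clockwise seen from above, to the hard stop at 1.571 (bar along the press, tight). Starts between 0.15 and 0.55. Captive: neither rises nor sinks as it turns; light friction (0.05 N m); stays where it is left.
- short_wing (a joint): Angle of the shorter wing knob, rad: 0 open (bar across the press), growing clockwise seen from above, to the hard stop at 1.571 (bar along the press, tight). Starts between 0.15 and 0.55. Captive: neither rises nor sinks as it turns; light friction (0.05 N m); stays where it is left.
- small_press_wing (a joint): Angle in rad of the single wing knob (52 mm long wing) in the middle of the small square press, 120 x 120 mm and 45 mm high, a bystander standing beside the long one. Starts at 0, grows clockwise from above. Leave it as it is.

How it is judged (in metres and radians):
On the way, in this order (a step that is already met when the one before it is completed fails the run):
1. the longer wing knob of the long press is home at its stop (value of joint long_wing above 1.4 rad), for 0.2 s.
2. then the shorter wing knob is home at its stop (value of joint short_wing above 1.4 rad), for 0.2 s.
At the end, for the whole second after the job is handed in: Both wing knobs of the long press are within about 10 degrees of their end stops (joint above 1.40 rad of 1.571) (value of joint each of long_wing, short_wing above 1.4 rad); the robot touches nothing.
It fails at once if the wing knob of the small square press is turned by more than about 11 degrees (value of joint small_press_wing above 0.2 rad).
It also fails if it takes over 48 s, if anything falls off the work surface, if the arm or the gripper's body presses on something with over 40 N, if the wrist force passes 120 N, or if a joint passes its speed limit or range.

### The arm

A 6-joint arm with a two-finger parallel gripper is mounted at the origin on the work surface. World frame = base frame: x ahead of the robot, y to its left, z up, the work surface at z = 0. Lengths are in m, angles in degrees, forces in N, time in s.
With the tool pointing down it reaches from about 0.25 to 0.725 m from the base axis. Payload 9.7 kg.
Tool frame: the origin (TCP) lies between the finger pads; the fingertips stand 25 mm ahead of it and the grasp point (between the pads) lies 6 mm ahead of it; z points along the fingers, y is the line along which they close (so a half turn about z gives the same grasp; the last joint's range is limited). The gripper opens to 85 mm and grips with 20 to 120 N. Pads are 22 mm wide; open, the fingers measure 114 mm over their backs; the gripper's body (76 mm by 85 mm) begins 54 mm behind the grasp point. The pads swing forward as they close: fully open they stand 13 mm farther back than shut.
Start: joints at [69.614, 4.979, 10.078, 95.1, 0, 90], TCP at [0.192, 0.516, 0.256] pointing down, gripper open.
Joint ranges: [-179.16, 179.16], [-48.56, 103.87], [-65.8, 70.77], [-126.05, 130.52], [-82.76, 87.17], [-180, 180]. Speed limits (degrees/s): [127.2, 127.2, 147.25, 180, 180, 180].

### API

Orientations are given as [roll, pitch, yaw] about the fixed x, y, z axes, in that order (R = Rz(yaw) Ry(pitch) Rx(roll)).
In Python, from workcell import bot, optics, workorder gives the robot as it stands (bot), with the cameras (optics) and the job (workorder).
- The arm moves only by the tool advance, called after "Call:" in YAML: its name, and indented under it one key for each argument. Schema: {"type":"object","properties":{"offsets":{"type":"object","properties":{"increments":{"type":"array","items":{"type":"array","items":{"type":"number"},"minItems":5,"maxItems":5},"minItems":1,"maxItems":5}},"additionalProperties":false,"required":["increments"]},"squeeze":{"type":"number"},"only":{"type":"string"},"quiet":{"type":"boolean"},"lines":{"type":"string"}},"required":["offsets"],"additionalProperties":false}. offsets is an object whose key "increments" holds a list of rows, 1 to 5 of them, each of 5 numbers: dx, dy, dz in a scale on which 1.0 is 0.25 m, then a turn about the tool's z in shares of 45 degrees (1.0 is 45 degrees), then the finger opening in m; each row is the pose to reach, as a shift and turn from the pose commanded when the call began, along the tool's axes at that moment; what a row does not reach only later rows make up. A row lasts 1/12 s, in which the tool goes at most 0.0417 m and 7.16 degrees, less where a joint would pass 70% of its speed; a pose out of reach is approached as far as the arm can. The fingers move at their own pace and stop on an object; squeeze is the grip in N (left out, the last holds). Time passes only in rows, so rows that do not move let the fingers close. The tool returns the time, the measured TCP pose, the force, the opening and the grip force at its end. only (a regular expression) keeps the lines of the reply that match it, lines (a string "A,B") keeps lines A to B, and quiet returns only ok. Shift and turn numbers lie between -1 and 1, and a call with a number outside is refused. Input that does not fit is refused with a message, and nothing moves.
- bot.get_obs(): the state, without advancing time (a new reading comes with each control period).
- optics.camera(name): name is "side" or "top" or "wrist"; returns the picture (384x512x3 uint8, blue, green, red); there is no depth.
- optics.camera_info(name): a dict with "mtx" (3x3 intrinsics, pixels), "extrinsics" (4x4, takes a point from camera to world coordinates). Camera axes: x right, y down, z forward; pixel columns grow to the right and rows downward; lengths in m; the calibration is good to about 2 mm. A picture is of the moment at which its call begins: read the wrist's pose just before it. camera_info takes no time and is no camera call; for the wrist camera it gives the pose at the moment of the call.
- workorder.job_done(): hands the job in; it is judged then, once.
The state is a dict: "time": time; "q": joint angles; "qd": joint speeds; "joint_efforts": joint torques, N m; "ee_pos": TCP position; "tcp_rot": TCP orientation; "wrist_force": force on the tool from outside, world axes, zero at the start; "torque": the same for the moment, N m; "opening": finger opening in m; "grasp_force": force on a finger pad.
Only numpy, scipy, OpenCV 4.12 (cv2) and the standard library are available. Lean on these libraries where they do the work, as an engineer would, in place of code of your own. Each camera call takes 0.05 s, during which the arm holds its last target. There are 200 camera calls.

## Working session

There is one attempt and no reset: what is moved stays moved. The work goes in short steps, Python scripts to look and compute and a tool call to move; the robot and the scene stay as the last step left them, time stands still between calls to the robot, and variables do not carry over. Pictures are saved under pics/ and viewed, at most 10 in all, crops included, and the job is handed in when it is done.

```bash
ls; mkdir -p pics; python3 - <<'E'
from workcell import bot, optics, workorder
import cv2
o=bot.get_obs();print({k:o[k] for k in('time','ee_pos','tcp_rot','opening')})
for n in('top','side'):
    cv2.imwrite(f'pics/{n}0.png',optics.camera(n)); i=optics.camera_info(n);print(n,i)
E
```

```text
pics
workcell.py
{'time': 0.0, 'ee_pos': array([0.19153229, 0.51536992, 0.25559086]), 'tcp_rot': array([-1.79926219e+02,  5.93474727e-04,  1.59615065e+02]), 'opening': 0.08525205222064984}
top {'mtx': array([[461.23310996,   0.        , 248.63415909],
       [  0.        , 461.23310996, 193.95917252],
       [  0.        ,   0.        ,   1.        ]]), 'extrinsics': array([[-0.02506877, -0.99051041,  0.13513208,  0.36803554],
       [-0.99964093,  0.02611725,  0.00599148, -0.00941739],
       [-0.0094639 , -0.13493336, -0.99080948,  1.55602225],
       [ 0.        ,  0.        ,  0.        ,  1.        ]])}
side {'mtx': array([[405.3541542 ,   0.        , 250.4826704 ],
       [  0.        , 405.3541542 , 193.60180304],
       [  0.        ,   0.        ,   1.        ]]), 'extrinsics': array([[-0.99179223, -0.08179599,  0.09827303,  0.45637152],
       [-0.12658121,  0.51970355, -0.8449174 ,  0.96158883],
       [ 0.01803801, -0.85042204, -0.52579178,  0.68745346],
       [ 0.        ,  0.        ,  0.        ,  1.        ]])}
```

View pics/top0.png

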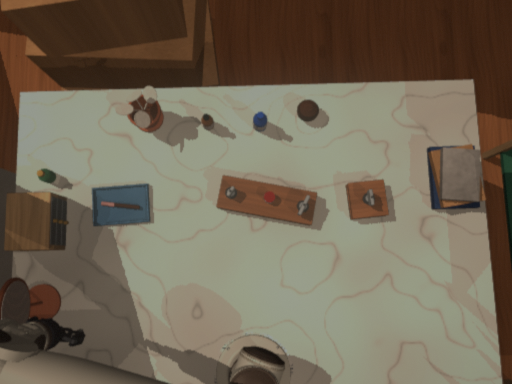

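View pics/side0.png

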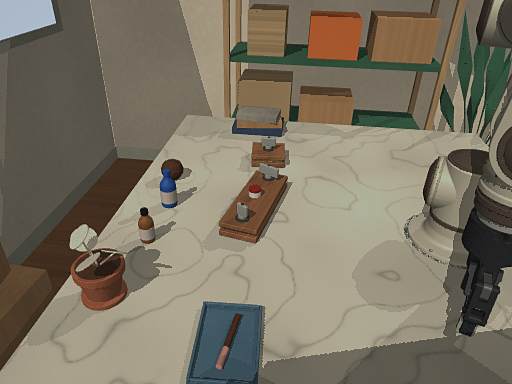

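The top view shows the long press with its short wing near (231,191), its long wing near (303,206) and the jar at (271,198). The small press is at (367,199). I'll enlarge both views.

```bash
python3 - <<'E'
import cv2,numpy as np
a=cv2.imread('pics/top0.png')[170:230,210:322];b=cv2.imread('pics/side0.png')[155:245,215:295]
cv2.imwrite('pics/topc.png',cv2.resize(a,None,fx=7,fy=7,interpolation=cv2.INTER_CUBIC))
cv2.imwrite('pics/sidec.png',cv2.resize(b,None,fx=6.6,fy=6.6,interpolation=cv2.INTER_CUBIC))
E
```

```text
(no output)
```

View pics/topc.png

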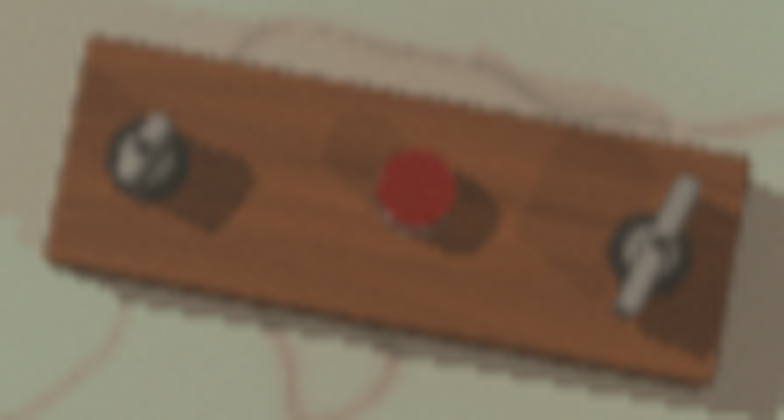

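View pics/sidec.png

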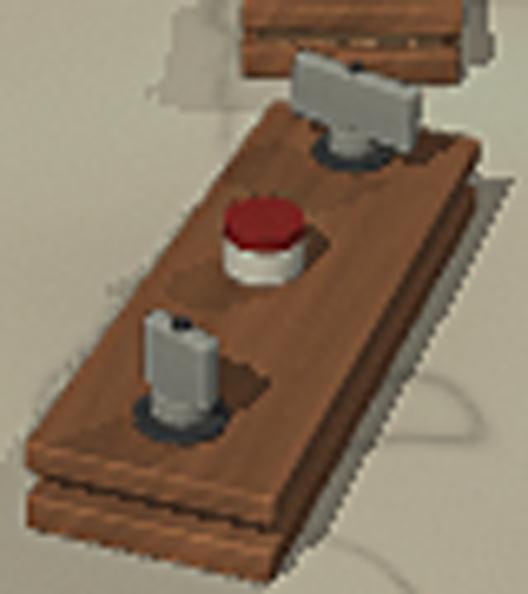

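The crops show the bar tops. In the top crop the long bar runs (688,180)-(625,310) and the short bar (157,120)-(130,175). In the side crop the bolt dots are at (357,68) for the long bar and (181,325) for the short bar, and the board corners are clear.

```bash
cat > h.py <<'E'
from workcell import bot, optics, workorder
import numpy as np
def ray(n,p,i=None):
    i=i or optics.camera_info(n);E=np.array(i['extrinsics']);d=E[:3,:3]@np.linalg.solve(i['mtx'],[p[0],p[1],1]);return E[:3,3],d/np.linalg.norm(d)
def tri(*rs):
    A=sum(np.eye(3)-np.outer(d,d) for c,d in rs);b=sum((np.eye(3)-np.outer(d,d))@c for c,d in rs)
    x=np.linalg.solve(A,b);return x.round(4),[round(1e3*np.linalg.norm((np.eye(3)-np.outer(d,d))@(x-c)),1) for c,d in rs]
def atz(r,z): c,d=r;return (c+d*(z-c[2])/d[2]).round(4)
E
python3 - <<'E'
from h import *
T=lambda x,y:ray('top',(210+(x+.5)/7-.5,170+(y+.5)/7-.5));S=lambda x,y:ray('side',(215+x/6.6-.42,155+y/6.6-.42))
print('long',tri(T(656,245),S(357,68)),'short',tri(T(143,147),S(181,325)))
print('corners',[tri(T(*a),S(*b)) for a,b in (((50,262),(272,505)),((92,37),(29,450)),((748,157),(275,102)),((712,383),(478,143)))])
c=[atz(T(*a),.045) for a in((50,262),(92,37),(748,157),(712,383))];print(c)
print('mid',np.mean(c,0),[np.degrees(np.arctan2(*(c[i]-c[j])[[1,0]])) for i,j in((1,2),(0,3))])
for n,p in(('L',((688,180),(625,310))),('S',((157,120),(130,175)))):
    a,b=[atz(T(*q),.091) for q in p];print(n,a,b,(a+b)/2,np.degrees(np.arctan2(*(a-b)[[1,0]])),np.linalg.norm(a-b))
for n,p in(('L',((295,58),(415,92))),('S',((150,318),(213,346)))):
    a,b=[atz(S(*q),.091) for q in p];print(n,a,b,(a+b)/2,np.degrees(np.arctan2(*(a-b)[[1,0]])),np.linalg.norm(a-b))
E
```

```text
long (array([ 0.5308, -0.1739,  0.0926]), [np.float64(1.8), np.float64(1.8)]) short (array([0.582 , 0.059 , 0.0912]), [np.float64(1.7), np.float64(1.7)])
corners [(array([0.5368, 0.1064, 0.0401]), [np.float64(2.8), np.float64(2.8)]), (array([0.642 , 0.0847, 0.0405]), [np.float64(0.7), np.float64(0.7)]), (array([ 0.5758, -0.2246,  0.0434]), [np.float64(0.8), np.float64(0.8)]), (array([ 0.4709, -0.2034,  0.0405]), [np.float64(2.0), np.float64(2.0)])]
[array([0.5335, 0.106 , 0.045 ]), array([0.6405, 0.0843, 0.045 ]), array([ 0.5747, -0.2243,  0.045 ]), array([ 0.4686, -0.2028,  0.045 ])]
mid [ 0.554325 -0.0592    0.045   ] [np.float64(77.96358116166175), np.float64(78.13098045555152)]
L [ 0.5586 -0.1899  0.091 ] [ 0.4997 -0.1588  0.091 ] [ 0.52915 -0.17435  0.091  ] -27.83466249255253 0.06660645614353013
S [0.5927 0.0523 0.091 ] [0.5676 0.0652 0.091 ] [0.58015 0.05875 0.091  ] -27.20063597124828 0.028220914230407214
L [ 0.5633 -0.1829  0.091 ] [ 0.5035 -0.1575  0.091 ] [ 0.5334 -0.1702  0.091 ] -23.013317822257566 0.06497076265521291
S [0.597  0.0552 0.091 ] [0.5688 0.0718 0.091 ] [0.5829 0.0635 0.091 ] -30.483300041145366 0.03272308053958246
```

Checks pass: the bar tops are at z≈0.091–0.093 as expected, the knobs are 0.24 m apart, and the press yaw is -12°. Knob axes are at about (0.530,-0.1745) for the long wing and (0.5805,0.0595) for the short one. Moving above the long one.

Careful with the scale: shifts go in shares of 0.25 m and turns go in shares of 45 degrees. That gives: -0.14 m / 0.25 = -0.56, -0.132 m / 0.25 = -0.528.

Call:
advance:
  offsets: {"increments": [[-0.112,-0.1056,0,0,0.085],[-0.224,-0.2116,0,0,0.085],[-0.336,-0.3172,0,0,0.085],[-0.448,-0.4232,0,0,0.085],[-0.56,-0.528,0,0,0.085]]}

```text
time: 0.52
ee_pos: [0.277, 0.3414, 0.2559]
tcp_rot: [-180.0, -0.0, 159.7]
wrist_force: [0.8, 0.6, -0.3]
opening: 0.0854
grasp_force: 0.0
```

Call:
advance:
  offsets: {"increments": [[-0.112,-0.1056,0,0,0.085],[-0.224,-0.2116,0,0,0.085],[-0.336,-0.3172,0,0,0.085],[-0.448,-0.4232,0,0,0.085],[-0.56,-0.528,0,0,0.085]]}

```text
time: 0.93
ee_pos: [0.3623, 0.1687, 0.2562]
tcp_rot: [180.0, 0.0, 159.6]
wrist_force: [0.3, 0.2, 0.5]
opening: 0.0848
grasp_force: 0.0
```

Call:
advance:
  offsets: {"increments": [[-0.112,-0.1056,0,0,0.085],[-0.224,-0.2116,0,0,0.085],[-0.336,-0.3172,0,0,0.085],[-0.448,-0.4232,0,0,0.085],[-0.56,-0.528,0,0,0.085]]}

```text
time: 1.35
ee_pos: [0.4476, -0.004, 0.2562]
tcp_rot: [180.0, 0.0, 159.6]
wrist_force: [0.1, 0.3, 0.8]
opening: 0.0853
grasp_force: 0.0
```

To row units: -0.1366 m / 0.25 = -0.5464, -0.131 m / 0.25 = -0.524.

Call:
advance:
  offsets: {"increments": [[-0.112,-0.1056,0,0,0.085],[-0.224,-0.2116,0,0,0.085],[-0.336,-0.3172,0,0,0.085],[-0.448,-0.4232,0,0,0.085],[-0.5464,-0.524,0,0,0.085]]}

```text
time: 1.77
ee_pos: [0.5303, -0.1746, 0.2557]
tcp_rot: [-180.0, -0.0, 159.6]
wrist_force: [1.1, 1.3, -0.3]
opening: 0.085
grasp_force: 0.0
```

Call:
advance:
  offsets: {"increments": [[0,0,0.12,0,0.085],[0,0,0.2,0,0.085],[0,0,0.2,0,0.085],[0,0,0.2,0,0.085]]}

```text
time: 2.1
ee_pos: [0.529, -0.1722, 0.2054]
tcp_rot: [-180.0, -0.2, 159.6]
wrist_force: [-0.8, 0.2, 0.8]
opening: 0.0848
grasp_force: 0.0
```

```bash
python3 - <<'E'
from h import *
import cv2
o=bot.get_obs();print(o['ee_pos'],o['tcp_rot'],o['q'])
i=optics.camera_info('wrist');print(i)
im=optics.camera('wrist');E=np.array(i['extrinsics'])
for P in([.53,-.1745,.091],[.5805,.0595,.091]):
    c=i['mtx']@(E[:3,:3].T@(np.array(P)-E[:3,3]));print(c[:2]/c[2],c[2])
cv2.imwrite('pics/w0.png',cv2.resize(im,None,fx=1.5,fy=1.5))
E
```

```text
[ 0.52904246 -0.17216844  0.20543078] [-1.79993548e+02 -1.58168904e-01  1.59604381e+02] [-1.80266957e+01  5.23944067e+00  4.71882337e+00  8.96376831e+01
  9.15641607e-05  2.36891400e+00]
{'mtx': array([[346.03955394,   0.        , 253.08619021],
       [  0.        , 346.03955394, 188.00517463],
       [  0.        ,   0.        ,   1.        ]]), 'extrinsics': array([[ 3.48022388e-01,  9.04628441e-01,  2.46023984e-01,
         4.66839802e-01],
       [ 9.37486164e-01, -3.35916939e-01, -9.09917667e-02,
        -1.48707417e-01],
       [ 3.29883691e-04,  2.62311254e-01, -9.64983263e-01,
         3.22845152e-01],
       [ 0.00000000e+00,  0.00000000e+00,  0.00000000e+00,
         1.00000000e+00]])}
[249.82718708 195.14485572] 0.24161252756275486
[601.99034695 146.47093784] 0.2327446653695703
```

View pics/w0.png

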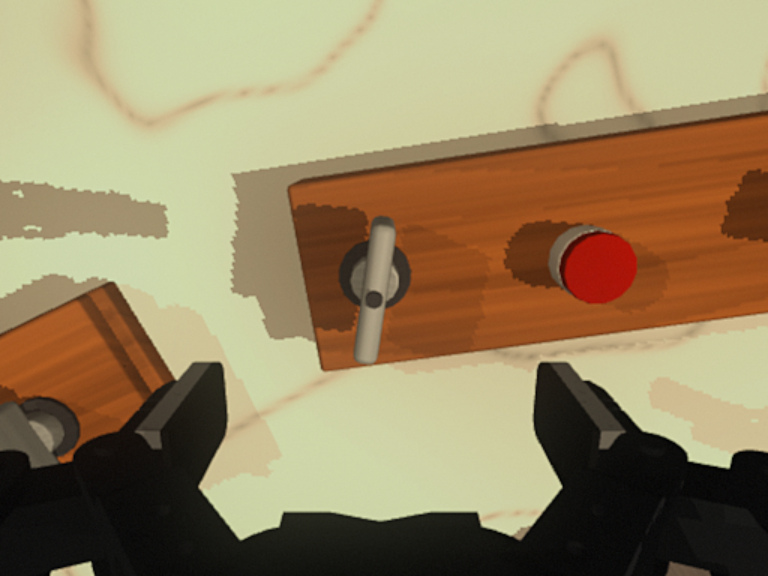

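The wrist view shows the long bar with its bolt dot at (373,299)/1.5 and the bar running from (382,222) to (367,352). The fingers are clear of everything. Refining the position by combining views.

```bash
python3 - <<'E'
from h import *
o=bot.get_obs();print(o['ee_pos'],o['tcp_rot'])
W=lambda x,y:ray('wrist',(x/1.5-.17,y/1.5-.17))
T=lambda x,y:ray('top',(210+(x+.5)/7-.5,170+(y+.5)/7-.5));S=lambda x,y:ray('side',(215+x/6.6-.42,155+y/6.6-.42))
print(tri(W(373,299),T(656,245),S(357,68)),tri(W(373,299),S(357,68)),atz(W(373,299),.091))
a,b=atz(W(382,222),.091),atz(W(367,352),.091);print(a,b,np.degrees(np.arctan2(*(a-b)[[1,0]])))
E
```

```text
[ 0.52958107 -0.17210271  0.2069464 ] [-1.79999025e+02 -1.11944292e-02  1.59627839e+02]
(array([ 0.5316, -0.1751,  0.0924]), [np.float64(2.1), np.float64(2.9), np.float64(1.1)]) (array([ 0.5331, -0.1765,  0.0916]), [np.float64(0.4), np.float64(0.4)]) [ 0.5337 -0.1766  0.091 ]
[ 0.501 -0.16   0.091] [ 0.5578 -0.1887  0.091 ] 153.1933658012456
```

To row units: 0.124 m / 0.25 = 0.496, -0.0027 m / 0.25 = -0.0108, 6 degrees / 45 = 0.1333.

Call:
advance:
  offsets: {"increments": [[-0.01,-0.0108,0.12,0.0667,0.06],[-0.01,-0.0108,0.24,0.1333,0.06],[-0.01,-0.0108,0.36,0.1333,0.06],[-0.01,-0.0108,0.46,0.1333,0.06],[-0.01,-0.0108,0.496,0.1333,0.06]]}
  squeeze: 30

```text
time: 2.57
ee_pos: [0.5304, -0.175, 0.0805]
tcp_rot: [-180.0, -0.1, 153.7]
wrist_force: [-1.4, 1.1, 1.0]
opening: 0.0603
grasp_force: 0.0
```

Call:
advance:
  offsets: {"increments": [[0,0,0,0,0.05],[0,0,0,0,0.04],[0,0,0,0,0.04]]}

```text
time: 2.82
ee_pos: [0.5324, -0.1759, 0.0849]
tcp_rot: [180.0, 0.2, 153.6]
wrist_force: [-0.2, 0.6, 0.3]
opening: 0.0401
grasp_force: 0.0
```

Good. Closing.

Call:
advance:
  offsets: {"increments": [[0,0,0,0,0.03],[0,0,0,0,0.02],[0,0,0,0,0.01],[0,0,0,0,0.005],[0,0,0,0,0.005]]}
  squeeze: 30

```text
time: 3.23
ee_pos: [0.532, -0.1763, 0.0845]
tcp_rot: [-180.0, 0.2, 153.6]
wrist_force: [-1.8, -1.6, 7.6]
opening: 0.0221
grasp_force: 29.0
```

Call:
advance:
  offsets: {"increments": [[0,0,0,0,0.005],[0,0,0,0,0.005],[0,0,0,0,0.005]]}

```text
time: 3.48
ee_pos: [0.532, -0.1763, 0.0845]
tcp_rot: [-180.0, 0.2, 153.6]
wrist_force: [-0.9, -1.0, 7.2]
opening: 0.0224
grasp_force: 29.0
```

```bash
python3 - <<'E'
from h import *
import cv2
o=bot.get_obs();print(o['ee_pos'],o['tcp_rot'],o['torque'],o['wrist_force'])
a=cv2.resize(optics.camera('wrist')[150:384,130:380],None,fx=1.6,fy=1.6);b=optics.camera('side')[140:200,230:310];b=cv2.resize(b,(400,375),interpolation=cv2.INTER_CUBIC)
b=b[:a.shape[0]];b=cv2.copyMakeBorder(b,0,a.shape[0]-b.shape[0],0,0,0);cv2.imwrite('pics/g0.png',np.hstack([a,b]))
E
```

```text
[ 0.53197229 -0.17634823  0.08446543] [-179.98765939    0.18574959  153.59957723] [-0.28875288  0.36831616  0.05042176] [-0.93812997 -0.97606786  7.19953794]
```

View pics/g0.png

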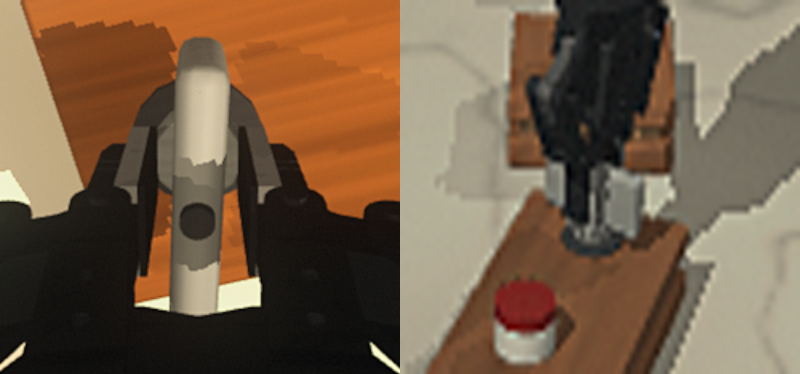

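The picture shows the fingers aligned with the bar, but their tips close on the wider round boss under it. I'll open, lift 7 mm and close again.

To row units: -0.007 m / 0.25 = -0.028.

Call:
advance:
  offsets: {"increments": [[0,0,0,0,0.035],[0,0,0,0,0.035],[0,0,-0.028,0,0.035],[0,0,-0.028,0,0.03],[0,0,-0.028,0,0.02]]}

```text
time: 4.0
ee_pos: [0.5315, -0.1758, 0.0899]
tcp_rot: [180.0, 0.1, 153.6]
wrist_force: [0.2, -0.2, 0.5]
opening: 0.021
grasp_force: 0.0
```

Call:
advance:
  offsets: {"increments": [[0,0,0,0,0.01],[0,0,0,0,0.005],[0,0,0,0,0.005],[0,0,0,0,0.005],[0,0,0,0,0.005]]}
  squeeze: 40

```text
time: 4.42
ee_pos: [0.5313, -0.176, 0.0896]
tcp_rot: [-180.0, 0.0, 153.6]
wrist_force: [-0.7, -3.6, 5.4]
opening: 0.0113
grasp_force: 39.6
```

Bar gripped (11.3 mm). Turning clockwise.

To row units: 30 degrees / 45 = 0.6667.

Call:
advance:
  offsets: {"increments": [[0,0,0,0.1333,0.005],[0,0,0,0.2667,0.005],[0,0,0,0.4,0.005],[0,0,0,0.5333,0.005],[0,0,0,0.6667,0.005]]}

```text
time: 4.83
ee_pos: [0.5315, -0.1757, 0.0896]
tcp_rot: [180.0, 0.0, 123.3]
wrist_force: [2.0, -1.6, 4.3]
opening: 0.0115
grasp_force: 39.5
```

To row units: 30 degrees / 45 = 0.6667.

Call:
advance:
  offsets: {"increments": [[0,0,0,0.1333,0.005],[0,0,0,0.2667,0.005],[0,0,0,0.4,0.005],[0,0,0,0.5333,0.005],[0,0,0,0.6667,0.005]]}

```text
time: 5.25
ee_pos: [0.5319, -0.1756, 0.0896]
tcp_rot: [179.9, -0.0, 93.3]
wrist_force: [3.3, -0.6, 3.3]
opening: 0.0116
grasp_force: 39.3
```

```bash
python3 - <<'E'
from workcell import bot, optics, workorder
o=bot.get_obs();print(o['torque'],o['tcp_rot'],o['q'])
E
```

```text
[-0.15905862 -0.66362608  0.05589319] [ 1.79895015e+02 -7.27418110e-03  9.33403195e+01] [-1.82873052e+01  6.31315509e+00 -6.91906893e+00  7.66728628e+01
  4.54567494e-02  6.83724197e+01]
```

To row units: 18 degrees / 45 = 0.4.

Call:
advance:
  offsets: {"increments": [[0,0,0,0.1111,0.005],[0,0,0,0.2222,0.005],[0,0,0,0.3111,0.005],[0,0,0,0.3556,0.005],[0,0,0,0.4,0.005]]}

```text
time: 5.67
ee_pos: [0.5322, -0.1754, 0.0897]
tcp_rot: [179.9, -0.1, 75.6]
wrist_force: [2.9, -0.4, 3.3]
opening: 0.0113
grasp_force: 50.3
```

```bash
python3 - <<'E'
from workcell import bot, optics, workorder
o=bot.get_obs();print(o['torque'],o['tcp_rot'])
E
```

```text
[-0.18944553 -0.6583802   1.08993671] [ 1.79878626e+02 -5.64859932e-02  7.55852798e+01]
```

Call:
advance:
  offsets: {"increments": [[0,0,0,0,0.005],[0,0,0,0,0.005],[0,0,0,0,0.005]]}

```text
time: 5.92
ee_pos: [0.5321, -0.1755, 0.0897]
tcp_rot: [179.9, -0.0, 75.8]
wrist_force: [5.2, 0.2, 3.0]
opening: 0.0113
grasp_force: 48.4
```

Torque is 1.09 N·m, so the knob is at its stop. Release and lift.

To row units: -2 degrees / 45 = -0.0444.

Call:
advance:
  offsets: {"increments": [[0,0,0,-0.0444,0.005],[0,0,0,-0.0444,0.04],[0,0,0,-0.0444,0.04],[0,0,0,-0.0444,0.05],[0,0,0,-0.0444,0.05]]}

```text
time: 6.33
ee_pos: [0.5307, -0.1756, 0.0888]
tcp_rot: [-179.9, -0.0, 77.6]
wrist_force: [0.2, 0.2, -0.5]
opening: 0.0503
grasp_force: 0.0
```

Call:
advance:
  offsets: {"increments": [[0,0,-0.08,0,0.06],[0,0,-0.2,0,0.06],[0,0,-0.32,0,0.06],[0,0,-0.4,0,0.06],[0,0,-0.4,0,0.06]]}

```text
time: 6.75
ee_pos: [0.5324, -0.1762, 0.194]
tcp_rot: [179.7, 0.0, 77.6]
wrist_force: [0.6, 0.4, 0.1]
opening: 0.0599
grasp_force: 0.0
```

To row units: 0.15 m / 0.25 = 0.6, 0.12 m / 0.25 = 0.48, -30 degrees / 45 = -0.6667.

Call:
advance:
  offsets: {"increments": [[0.12,0,0,-0.1333,0.06],[0.24,0,0,-0.2667,0.07],[0.36,-0.004,0,-0.4,0.085],[0.48,-0.004,0,-0.5333,0.085],[0.6,-0.008,0,-0.6667,0.085]]}

```text
time: 7.17
ee_pos: [0.5612, -0.0276, 0.1885]
tcp_rot: [-179.9, -0.0, 107.9]
wrist_force: [0.8, -0.2, -0.0]
opening: 0.085
grasp_force: 0.0
```

Call:
advance:
  offsets: {"increments": [[0,0,0,-0.1333,0.085],[0,0,0,-0.2667,0.085],[0,0,0,-0.4,0.085],[0,0,0,-0.5333,0.085],[0,0,0,-0.6667,0.085]]}

```text
time: 7.58
ee_pos: [0.561, -0.0287, 0.1884]
tcp_rot: [-179.9, -0.1, 137.9]
wrist_force: [-0.0, -0.2, 0.3]
opening: 0.0851
grasp_force: 0.0
```

To row units: 0.0785 m / 0.25 = 0.314, 0.0446 m / 0.25 = 0.1784, -14 degrees / 45 = -0.3111.

Call:
advance:
  offsets: {"increments": [[0.06,0.104,0,-0.1111,0.085],[0.12,0.208,0,-0.2222,0.085],[0.1784,0.314,0,-0.3111,0.085],[0.1784,0.314,0,-0.3111,0.085],[0.1784,0.314,0,-0.3111,0.085]]}

```text
time: 8.0
ee_pos: [0.5811, 0.0605, 0.1882]
tcp_rot: [-179.9, -0.1, 151.7]
wrist_force: [0.1, -0.1, -0.2]
opening: 0.0851
grasp_force: 0.0
```

```bash
python3 - <<'E'
from h import *
import cv2
o=bot.get_obs();print(o['ee_pos'],o['tcp_rot'])
i=optics.camera_info('wrist');import pickle;pickle.dump(i,open('i.pkl','wb'))
im=optics.camera('wrist')[60:384,100:500];cv2.imwrite('pics/w1.png',cv2.resize(im,None,fx=1.8,fy=1.8))
E
```

```text
[0.58113553 0.06051132 0.18822363] [-1.79946083e+02 -7.40196017e-02  1.51721633e+02]
```

View pics/w1.png

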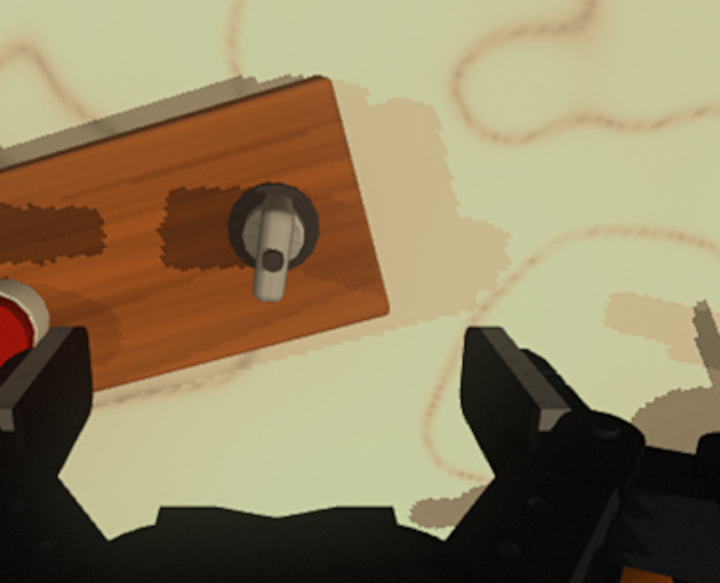

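The crop shows the short bar's bolt dot at (272,261), with the bar running from (279,205) to (268,297). The jar top is at the left, beside the finger.

```bash
python3 - <<'E'
from h import *
import pickle
i=pickle.load(open('i.pkl','rb'))
W=lambda x,y:ray('wrist',(100+x/1.8-.2,60+y/1.8-.2),i)
T=lambda x,y:ray('top',(210+(x+.5)/7-.5,170+(y+.5)/7-.5));S=lambda x,y:ray('side',(215+x/6.6-.42,155+y/6.6-.42))
print(tri(W(272,261),T(143,147),S(181,325)),tri(W(272,261),S(181,325)))
a,b=atz(W(279,205),.091),atz(W(268,297),.091);print(a,b,np.degrees(np.arctan2(*(a-b)[[1,0]])),np.linalg.norm(a-b))
o=bot.get_obs();print(o['ee_pos'])
E
```

```text
(array([0.5825, 0.0586, 0.0913]), [np.float64(1.1), np.float64(2.1), np.float64(1.2)]) (array([0.5837, 0.058 , 0.0906]), [np.float64(0.1), np.float64(0.1)])
[0.5664 0.0701 0.091 ] [0.5951 0.0501 0.091 ] 145.12874356069355 0.0349812807084017
[0.58104038 0.05960002 0.18844542]
```

To row units: 0.099 m / 0.25 = 0.396, 0.06 m / 0.25 = 0.24, 3.5 degrees / 45 = 0.0778.

Call:
advance:
  offsets: {"increments": [[-0.008,-0.004,0,0.0778,0.06],[-0.008,-0.004,0.12,0.0778,0.05],[-0.008,-0.004,0.24,0.0778,0.05],[-0.008,-0.004,0.34,0.0778,0.045],[-0.008,-0.004,0.396,0.0778,0.04]]}

```text
time: 8.47
ee_pos: [0.581, 0.0561, 0.0868]
tcp_rot: [-179.9, -0.2, 148.0]
wrist_force: [-0.8, -0.3, 0.7]
opening: 0.0398
grasp_force: 0.0
```

Call:
advance:
  offsets: {"increments": [[0,0,0,0,0.03],[0,0,0,0,0.02],[0,0,0,0,0.01],[0,0,0,0,0.005],[0,0,0,0,0.005]]}
  squeeze: 40

```text
time: 8.88
ee_pos: [0.5832, 0.0576, 0.0913]
tcp_rot: [179.9, 0.1, 148.1]
wrist_force: [1.6, 2.8, -4.0]
opening: 0.0109
grasp_force: 40.6
```

Call:
advance:
  offsets: {"increments": [[0,0,0,0,0.005],[0,0,0,0,0.005]]}

```text
time: 9.05
ee_pos: [0.5832, 0.0576, 0.0913]
tcp_rot: [179.9, 0.1, 148.1]
wrist_force: [1.1, 3.9, 0.5]
opening: 0.0112
grasp_force: 41.1
```

Gripped on the bar. Turning.

To row units: 30 degrees / 45 = 0.6667.

Call:
advance:
  offsets: {"increments": [[0,0,0,0.1333,0.005],[0,0,0,0.2667,0.005],[0,0,0,0.4,0.005],[0,0,0,0.5333,0.005],[0,0,0,0.6667,0.005]]}

```text
time: 9.47
ee_pos: [0.5829, 0.0574, 0.0913]
tcp_rot: [179.9, 0.0, 117.8]
wrist_force: [-1.3, 2.5, 1.4]
opening: 0.0113
grasp_force: 41.2
```

Call:
advance:
  offsets: {"increments": [[0,0,0,0.1333,0.005],[0,0,0,0.2667,0.005],[0,0,0,0.4,0.005],[0,0,0,0.5111,0.005],[0,0,0,0.6,0.005]]}

```text
time: 9.88
ee_pos: [0.5827, 0.0574, 0.0913]
tcp_rot: [180.0, -0.0, 90.9]
wrist_force: [-1.1, 2.6, 2.6]
opening: 0.0112
grasp_force: 41.4
```

```bash
python3 - <<'E'
from workcell import bot, optics, workorder
o=bot.get_obs();print(o['torque'],o['tcp_rot'])
E
```

```text
[0.42907808 0.48526265 0.03812481] [ 1.79962862e+02 -1.70369801e-03  9.08521251e+01]
```

To row units: 15.5 degrees / 45 = 0.3444.

Call:
advance:
  offsets: {"increments": [[0,0,0,0.1111,0.005],[0,0,0,0.2222,0.005],[0,0,0,0.2889,0.005],[0,0,0,0.3333,0.005],[0,0,0,0.3444,0.005]]}

```text
time: 10.3
ee_pos: [0.5827, 0.0576, 0.0913]
tcp_rot: [180.0, -0.0, 75.6]
wrist_force: [-2.6, 2.6, 4.7]
opening: 0.0113
grasp_force: 51.2
```

```bash
python3 - <<'E'
from workcell import bot, optics, workorder
o=bot.get_obs();print(o['torque'],o['tcp_rot'])
E
```

```text
[0.51468524 0.54367247 1.1631129 ] [ 1.79964806e+02 -2.06772466e-02  7.56022702e+01]
```

Call:
advance:
  offsets: {"increments": [[0,0,0,0,0.005],[0,0,0,0,0.005],[0,0,0,0,0.005]]}

```text
time: 10.55
ee_pos: [0.5827, 0.0576, 0.0913]
tcp_rot: [180.0, -0.0, 75.7]
wrist_force: [-3.2, 2.4, 6.3]
opening: 0.0112
grasp_force: 50.3
```

At the stop. Release, lift and check.

To row units: -2 degrees / 45 = -0.0444.

Call:
advance:
  offsets: {"increments": [[0,0,0,-0.0444,0.005],[0,0,0,-0.0444,0.04],[0,0,0,-0.0444,0.04],[0,0,0,-0.0444,0.05],[0,0,0,-0.0444,0.05]]}

```text
time: 10.97
ee_pos: [0.5827, 0.0572, 0.0902]
tcp_rot: [180.0, 0.0, 77.6]
wrist_force: [0.1, -0.7, -0.0]
opening: 0.0496
grasp_force: 0.0
```

Call:
advance:
  offsets: {"increments": [[0,0,-0.12,0,0.06],[0,0,-0.24,0,0.06],[0,0,-0.36,0,0.06],[0,0,-0.48,0,0.06],[0,0,-0.56,0,0.06]]}

```text
time: 11.38
ee_pos: [0.583, 0.0573, 0.2334]
tcp_rot: [179.8, -0.0, 77.6]
wrist_force: [0.2, -0.2, 0.4]
opening: 0.0601
grasp_force: 0.0
```

Call:
advance:
  offsets: {"increments": [[-0.16,0,0,0,0.06],[-0.32,0,0,0,0.06],[-0.4,0,0,0,0.06],[-0.4,0,0,0,0.06],[-0.4,0,0,0,0.06]]}

```text
time: 11.8
ee_pos: [0.561, -0.0414, 0.2304]
tcp_rot: [180.0, 0.0, 77.5]
wrist_force: [-0.4, 0.3, -0.4]
opening: 0.0602
grasp_force: 0.0
```

```bash
python3 - <<'E'
from workcell import bot, optics, workorder
import cv2
cv2.imwrite('pics/w2.png',optics.camera('wrist'))
cv2.imwrite('pics/s2.png',cv2.resize(optics.camera('side')[125:245,210:310],None,fx=5,fy=5,interpolation=cv2.INTER_CUBIC))
E
```

```text
(no output)
```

View pics/s2.png

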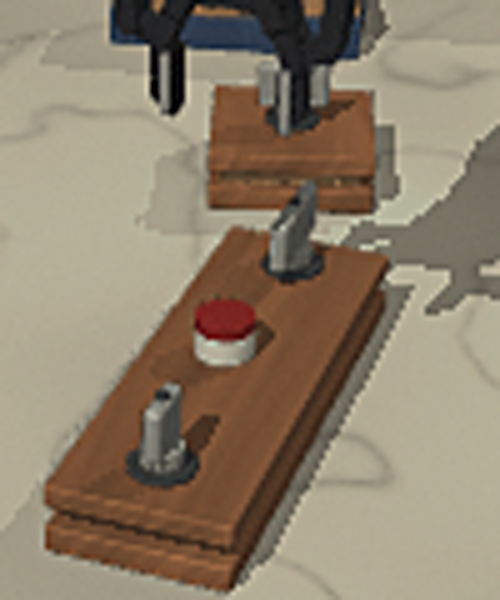

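View pics/w2.png

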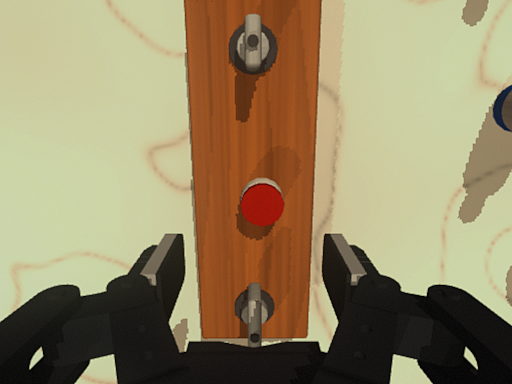

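Both bars, at (253,40) and (255,310) in the wrist view, lie along the press. The jar is in place and the gripper is free.

```bash
python3 -c "
from workcell import bot, optics, workorder
print(workorder.job_done())"
```

```text
the job is handed in; nothing more can be done
None
```

I turned the long press's longer wing knob, then its shorter one, clockwise to their end stops, never touched the small press's knob, let go, and handed the job in at about 12 s; the judge returned no verdict.

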